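# Gauge the press die sleeves and pull the tight ones

## Robot

A 6-joint arm with a two-finger parallel gripper is mounted at the origin on a cart in front of the work surface, level with it; the furniture and walls round the work are solid. World frame = base frame: x ahead of the robot, y to its left, z up, the work surface at z = 0. Lengths are in mm, angles in rad, forces in N, time in s.
With the tool pointing down it reaches from about 275 to 750 mm from the base axis. Payload 10.2 kg.
Tool frame: the origin (TCP) lies on the centre line of the jaws, within the pads' length; the fingertips stand 19 mm ahead of it and the grasp point (between the pads) is the TCP; z points along the fingers, y is the line along which they close (so a half turn about z gives the same grasp; the last joint's range is limited). The gripper opens to 85 mm and grips with 20 to 120 N. Pads are 22 mm wide; open, the fingers measure 114 mm over their backs; the gripper's body (76 mm by 85 mm) begins 54 mm behind the grasp point. The pads swing forward as they close: fully open they stand 13 mm farther back than shut.
Start: joints at [-1.569, 0.313, 1.498, -0, 1.331, -0.223], TCP at [117.015, -511.8, 250.294] pointing down, gripper open.
Joint ranges: [-2.94, 2.94], [-0.97, 2.17], [0.19, 2.56], [-1.23, 4.37], [0.02, 3.11], [-2.88, 2.88]. Speed limits (rad/s): [2.39, 2.39, 3.01, 3.14, 3.14, 3.14].

## Interface

Orientations are given as a unit quaternion [w, x, y, z].
In Python, from rig import sense, capture, finish_job, regions_of, mark_of gives the robot as it stands.
- The arm moves only by the tool jog_arm, never from a script. Its argument "series" is text: rows parted by semicolons, each of 7 numbers parted by spaces: the shift along the tool's x, y, z in units of 0.4 m (1.0 is 0.4 m), then the turn, a rotation vector about the tool's x, y, z in units of pi/2 rad (1.0 is pi/2 rad), then the opening, from -1 (shut) to 1 (fully open). A call has 1 to 20 rows; each row is the pose to reach, as a shift and turn from the pose commanded when the call began, along the tool's axes at that moment; what a row does not reach only later rows make up. A row lasts 1/8 s, in which the tool goes at most 62.5 mm and 10.7 degrees, less where a joint would pass 70% of its speed; a pose out of reach is approached as far as the arm can. A call with a number of a shift or a turn outside -1 to 1 is refused whole. A call with a gripper value outside its range is refused whole. The fingers move at their own pace and stop on an object; "grip_force" is the grip in N (left out, the last holds). Time passes only in rows, so rows that repeat a pose let the fingers close. It gives the time, the measured TCP pose, the force, the opening and the grip force at its end, in the units of the state.
- sense(): the state, without advancing time (a new reading comes with each control period).
- capture(name): name is "scene" or "top" or "wrist"; returns a dict with "img" (480x640x3 uint8, red, green, blue), "intrinsics" (3x3 intrinsics, pixels), "R" (3x3) and "t" (3): a world point X has camera coordinates R X + t. Camera axes: x right, y down, z forward; pixel columns grow to the right and rows downward; lengths in mm; the calibration is good to about 2 mm. The wrist camera is an equidistant fisheye: a pixel r from the principal point sees the ray r / f radians off the axis. A picture is of the moment at which its call begins. There is no depth.
- finish_job(): hands the job in; it is judged then, once.
Trained networks look in a picture, given as the dict that the camera call returned (one of the last four; its "shot" number tells which), for a name from the list of things; names that differ only in an ending like _2 or _b are one class to them, and where a whole thing is asked for, a point or a joint stands for the part that bears it (a point fixed in the world has none). Each returns a list of dicts, best first, with "confidence" (0 to 1); they miss things now and then, are a little off and sometimes report something else, mostly with a low value. They report only what shows in the picture. A call takes as long as a camera call. They do not tell look-alikes from the thing itself.
- regions_of(label, picture): "region" (480x640 bool, what is visible of it) and "point" ([row, column] in pixels, amid what is visible of it).
- mark_of(label, picture): "point" ([row, column] in pixels: a listed point, or the origin of a listed thing).
The state is a dict: "time_s": time; "joints": joint angles; "dq": joint speeds; "tau": joint torques, N m; "eef_pos": TCP position; "ee_rot": TCP orientation; "force": force on the tool from outside, world axes, zero at the start; "wrist_torque": the same for the moment, N m; "grip_width": opening from 0.0 (shut) to 1.0 (fully open); "grip_force": force on a finger pad.
Only numpy, scipy, OpenCV 4.12 (cv2) and the standard library are available. Lean on these libraries where they do the work, as an engineer would, in place of code of your own. Each camera call takes 0.05 s, during which the arm holds its last target. There are 200 camera calls.

## Task

Take the orange-handled pin gauge from its stand and, working along the blue rack from your left to your right, try its pin in each of the four steel sleeves gently, without slamming or forcing it: into a good bore it goes well down, in a tight one it stops near the mouth. Put the gauge back upright in its stand, stand any sleeve it would not enter upright in the red reject tray, and leave the good sleeves standing in their cells. Disturb nothing else on the bench.

Things in the scene. Friction and masses are not known exactly. Their poses are not given: they have to be found in the camera images.
- gauge: pin gauge standing pin-down in the black stand. Origin: the pin's tip, z up to the handle. Steel pin 13 mm across from z = 0 to 24 mm (tip chamfered 2 mm), flange 30 mm across from 24 to 28 mm, orange square handle 18 x 18 mm from 28 to 78 mm (sides along its own x and y), small steel button to 81 mm. About 0.12 kg. Grip the handle
- stand: black gauge stand, fixed, 64 x 64 x 34 mm high, with a hole 21 mm across and 30 mm deep in the middle of its top. Origin: centre of its underside. Seated, the gauge has its flange on the stand's top and its tip 10 mm above the stand's origin
- rack: blue inspection rack, fixed, 66 x 238 x 14 mm high: four square cells, 40 mm wide and 8 mm deep, in a row along its own y at 56 mm pitch, each holding one sleeve with 2 mm play. Origin: centre of its underside; its y points to the robot's left, within 0.3 rad; cell floor at z = 6 mm
- slot_1 (a point): centre of the floor of the rack's cell 1 counted from the robot's left (leftmost)
- slot_2 (a point): centre of the floor of the rack's cell 2 counted from the robot's left (second)
- slot_3 (a point): centre of the floor of the rack's cell 3 counted from the robot's left (third)
- slot_4 (a point): centre of the floor of the rack's cell 4 counted from the robot's left (rightmost)
- sleeve_a: steel die sleeve (tube) standing in a rack cell: 36 mm across, 32 high, about 0.12 kg. Origin: centre of its underside, z up. All four look alike outside, mouth 16 mm across, dark inside. In a good one the 16 mm bore goes right through; in a tight one it narrows to 12 mm at a shoulder 6 mm below the top, where the pin stops. At least one is tight; only trying the gauge tells which
- sleeve_b: steel die sleeve (tube) standing in a rack cell: 36 mm across, 32 high, about 0.12 kg. Origin: centre of its underside, z up. All four look alike outside, mouth 16 mm across, dark inside. In a good one the 16 mm bore goes right through; in a tight one it narrows to 12 mm at a shoulder 6 mm below the top, where the pin stops. At least one is tight; only trying the gauge tells which
- sleeve_c: steel die sleeve (tube) standing in a rack cell: 36 mm across, 32 high, about 0.12 kg. Origin: centre of its underside, z up. All four look alike outside, mouth 16 mm across, dark inside. In a good one the 16 mm bore goes right through; in a tight one it narrows to 12 mm at a shoulder 6 mm below the top, where the pin stops. At least one is tight; only trying the gauge tells which
- sleeve_d: steel die sleeve (tube) standing in a rack cell: 36 mm across, 32 high, about 0.12 kg. Origin: centre of its underside, z up. All four look alike outside, mouth 16 mm across, dark inside. In a good one the 16 mm bore goes right through; in a tight one it narrows to 12 mm at a shoulder 6 mm below the top, where the pin stops. At least one is tight; only trying the gauge tells which
- reject_tray: red open tray for rejects, fixed, 136 (its x) by 108 (its y) mm, 18 mm high, walls and floor 4 mm. Origin: centre of its underside. It may stand left or right of the rack; the gauge stand is then on the other side
- red_vial: bystander, loose: white vial with a red cap, 30 mm across, 52 high. Origin: centre of its underside. To be left alone
- blue_vial: bystander, loose: white vial with a blue cap, 30 mm across, 52 high. Origin: centre of its underside. To be left alone
- dropper_left: bystander, loose: brown dropper bottle, 30 mm across, 96 high. Origin: centre of its underside. To be left alone
- dropper_right: bystander, loose: brown dropper bottle, 30 mm across, 96 high. Origin: centre of its underside. To be left alone
- screwdriver: bystander, loose: orange-handled screwdriver lying along y, 22x178x21 mm. Origin: centre of its underside. To be left alone
- tweezers: bystander, loose: steel tweezers lying along y, 14x124x8 mm. Origin: centre of its underside. To be left alone
- stapler: bystander, loose: black stapler, 118x34x35 mm, its length along its own x. Origin: centre of its underside. To be left alone
Mind the look-alikes: they are no part of the job. Leave any green or purple look-alike of the sleeve_b alone.

How it is judged:
By the outcome, as a careful person would: the job done as asked, in the order asked, and still so for the second after the job is handed in, with the robot touching nothing.
It also fails if it takes over 72 s, if anything falls off the work surface, if the arm or the gripper's body presses on something with over 40 N, if the wrist force passes 120 N, or if a joint passes its speed limit or range.

## Working session

There is one attempt and no reset: what is moved stays moved. The work goes in short steps, Python scripts to look and compute and a tool call to move; the robot and the scene stay as the last step left them, time stands still between calls to the robot, and variables do not carry over. Pictures are saved under pics/ and viewed, at most 11 in all, crops included, and the job is handed in when it is done.

Besides the shell and the picture viewer there is one more tool, called after ">>>" as name(argument=value, ...) on one line, values as JSON. jog_arm: Moves the arm, as the interface text tells. Shifts and turns lie within -1 to 1; 1 stands for 0.4 m of shift or pi/2 rad of turn. Its arguments: {"type":"object","properties":{"series":{"type":"string"},"grip_force":{"type":"number"}},"required":["series"]}

```bash
mkdir -p pics; ls; cat > h.py <<'E'
import numpy as np,cv2,json
from rig import sense,capture,finish_job,regions_of,mark_of
from scipy.spatial.transform import Rotation as Ro
def ray(p,rc):
    K=np.array(p["intrinsics"]);R=np.array(p["R"]);t=np.array(p["t"])
    u=(rc[1]-K[0,2])/K[0,0];v=(rc[0]-K[1,2])/K[1,1]
    if p.get("fish"):
        r=np.hypot(u,v);d=np.array([u/r*np.sin(r),v/r*np.sin(r),np.cos(r)]) if r>0 else np.array([0,0,1.])
    else: d=np.array([u,v,1.])
    d=R.T@d;return -R.T@t,d/np.linalg.norm(d)
def atz(p,rc,z):
    o,d=ray(p,rc);return o+d*(z-o[2])/d[2]
def tri(obs):
    A=np.zeros((3,3));b=np.zeros(3);L=[ray(*o) for o in obs]
    for o,d in L:
        M=np.eye(3)-np.outer(d,d);A+=M;b+=M@o
    X=np.linalg.solve(A,b);return X,max(np.linalg.norm(np.cross(X-o,d)) for o,d in L)
def proj(p,X):
    K=np.array(p["intrinsics"]);c=np.array(p["R"])@np.array(X)+np.array(p["t"])
    if p.get("fish"):
        r=np.hypot(c[0],c[1]);th=np.arctan2(r,c[2]);m=c[:2]/max(r,1e-9)*th
    else: m=c[:2]/c[2]
    return np.array([K[1,1]*m[1]+K[1,2],K[0,0]*m[0]+K[0,2]])
def cap(n):
    p=capture(n)
    if n=="wrist":p["fish"]=True
    return p
def save(p,f,box=None,s=1):
    im=p["img"][...,::-1]
    if box: im=im[box[0]:box[1],box[2]:box[3]]
    cv2.imwrite("pics/"+f,cv2.resize(im,None,fx=s,fy=s,interpolation=cv2.INTER_CUBIC))
E
cat > a.py <<'E'
from h import *
ps={n:cap(n) for n in("scene","top")}
im=np.hstack([cv2.resize(ps[n]["img"],(640,480)) for n in("top",)])
save(ps["top"],"top.png",None,1.25);save(ps["scene"],"scene.png",None,1.25)
for n in ps:
    print(n,np.round(-np.array(ps[n]["R"]).T@np.array(ps[n]["t"])))
    for l in("gauge","stand","rack","slot_1","slot_2","slot_3","slot_4","sleeve_a","reject_tray"):
        print(l,[(np.round(m["point"]).tolist(),round(m["confidence"],2),np.round(atz(ps[n],m["point"],{"gauge":10,"sleeve_a":6}.get(l,6 if "slot" in l else 0))[:2]).tolist()) for m in mark_of(l,ps[n])][:7])
s=sense();print(s)
E
python3 a.py
```

```text
pics
scene [ 130. -583.  891.]
gauge [([169.0, 245.0], 0.52, [488.0, 314.0])]
stand [([172.0, 248.0], 0.87, [494.0, 311.0]), ([208.0, 249.0], 0.33, [438.0, 201.0])]
rack [([237.0, 321.0], 0.79, [530.0, 34.0]), ([264.0, 339.0], 0.57, [520.0, -49.0])]
slot_1 [([247.0, 334.0], 0.75, [534.0, -9.0]), ([227.0, 314.0], 0.69, [530.0, 62.0]), ([212.0, 308.0], 0.68, [543.0, 111.0]), ([263.0, 342.0], 0.65, [525.0, -54.0])]
slot_2 [([247.0, 334.0], 0.75, [534.0, -9.0]), ([227.0, 314.0], 0.69, [530.0, 62.0]), ([212.0, 308.0], 0.68, [543.0, 111.0]), ([263.0, 342.0], 0.65, [525.0, -54.0])]
slot_3 [([247.0, 334.0], 0.75, [534.0, -9.0]), ([227.0, 314.0], 0.69, [530.0, 62.0]), ([212.0, 308.0], 0.68, [543.0, 111.0]), ([263.0, 342.0], 0.65, [525.0, -54.0])]
slot_4 [([247.0, 334.0], 0.75, [534.0, -9.0]), ([227.0, 314.0], 0.69, [530.0, 62.0]), ([212.0, 308.0], 0.68, [543.0, 111.0]), ([263.0, 342.0], 0.65, [525.0, -54.0])]
sleeve_a [([213.0, 304.0], 0.78, [533.0, 112.0]), ([277.0, 297.0], 0.73, [425.0, -31.0]), ([248.0, 330.0], 0.71, [526.0, -5.0]), ([232.0, 316.0], 0.69, [524.0, 49.0]), ([308.0, 324.0], 0
[... 1558 characters left out ...]
8.0])]
{'time_s': 1.0, 'joints': array([-1.56937895e+00,  3.12899609e-01,  1.49772234e+00, -1.53277754e-05,
        1.33099852e+00, -2.23406074e-01]), 'dq': array([-0.00039599,  0.00068348,  0.00040868,  0.00227643,  0.00236183,
        0.00079625]), 'tau': array([ 4.57251426e-04, -4.12166905e+01, -2.59893751e+01, -1.56821875e-04,
        6.29045571e-04,  1.74232076e-05]), 'eef_pos': array([ 117.021999  , -511.7892417 ,  250.28595574]), 'ee_rot': array([-1.46485424e-05,  9.93688248e-01,  1.12176939e-01, -5.85804683e-06]), 'force': array([ 0.12772737, -0.51761428, -0.29489728]), 'wrist_torque': array([-0.02149305, -0.00342875,  0.0531269 ]), 'grip_force': 0.0, 'grip_width': 0.997012475396364}
```

View pics/top.png

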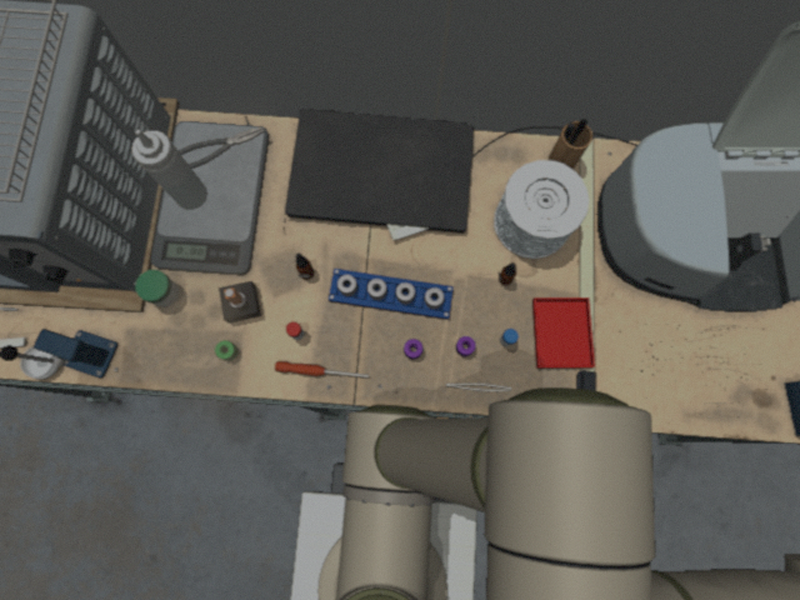

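View pics/scene.png

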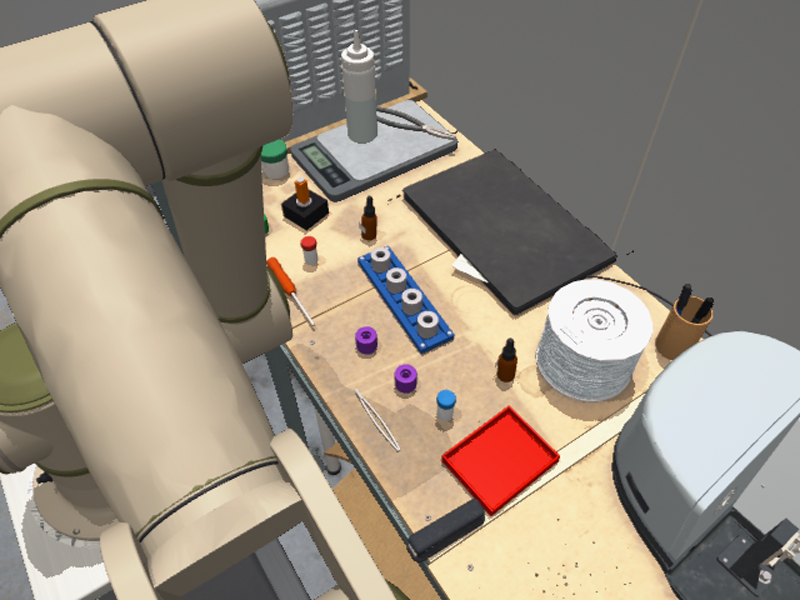

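Top view: the gauge is at about (236,297), with its stand at (240,301). The steel sleeves on the blue rack are at (347,283), (376,288), (405,292) and (434,297). The red tray is at (563,333). The green (226,350) and purple (413,349) and (466,346) look-alikes are off the rack, so I leave them alone. The scene view agrees. The orange screwdriver at (315,370) is not the gauge.

```bash
cat >> h.py <<'E'
def yaw(s=None):
    w,x,y,z=(s or sense())["ee_rot"];M=Ro.from_quat([x,y,z,w]).as_matrix();return np.arctan2(M[1,0],M[0,0])
def rel(X,yw=None):
    s=sense();w,x,y,z=s["ee_rot"];M=Ro.from_quat([x,y,z,w])
    y0=yaw(s);yw=y0 if yw is None else yw
    T=Ro.from_matrix(np.array([[np.cos(yw),np.sin(yw),0],[np.sin(yw),-np.cos(yw),0],[0,0,-1]]))
    return np.round(np.r_[M.inv().apply(np.array(X)-s["eef_pos"])/400,(M.inv()*T).as_rotvec()/(np.pi/2)],4)
E
python3 -c "
from h import *
print(rel([450,60,330],1.57))"
```

```text
[ 1.1302 -1.2079 -0.1993 -0.     -0.     -0.8564]
```

>>> jog_arm(series="1 -1 -0.15 0 0 -0.856 1;1 -1 -0.15 0 0 -0.856 1;1 -1 -0.15 0 0 -0.856 1;1 -1 -0.15 0 0 -0.856 1;1 -1 -0.15 0 0 -0.856 1;1 -1 -0.15 0 0 -0.856 1;1 -1 -0.15 0 0 -0.856 1;1 -1 -0.15 0 0 -0.856 1;1 -1 -0.15 0 0 -0.856 1;1 -1 -0.15 0 0 -0.856 1;1 -1 -0.15 0 0 -0.856 1;1 -1 -0.15 0 0 -0.856 1;1 -1 -0.15 0 0 -0.856 1")

```text
time_s: 2.62
eef_pos: [417.4, -33.7, 310.3]
ee_rot: [-0.0, 0.708, 0.706, -0.0]
force: [0.9, -0.4, -0.4]
grip_width: 1.001
grip_force: 0.0
```

```bash
cat > b.py <<'E'
from h import *
import sys,pickle
p=cap("wrist");save(p,sys.argv[1],None,1.25);print(sense()["eef_pos"],yaw(),-np.array(p["R"]).T@p["t"],np.array(p["R"]).round(2).tolist(),np.array(p["intrinsics"]).tolist())
for l,z in(("gauge",10),("stand",0),("rack",0),("slot_1",6),("sleeve_a",6),("reject_tray",0)):
    print(l,[(np.round(m["point"]).tolist(),round(m["confidence"],2),np.round(atz(p,m["point"],z)[:2]).tolist()) for m in mark_of(l,p)][:8])
pickle.dump(p,open(sys.argv[1][:-4]+".pkl","wb"))
E
python3 b.py w1.png
```

```text
[417.5051553  -33.57974534 310.31408692] 1.56747547321844 [417.45308004  42.64552458 434.31681548] [[1.0, -0.0, 0.0], [-0.0, -0.95, 0.3], [-0.0, -0.3, -0.95]] [[371.64829954431775, 0.0, 318.87524939053634], [0.0, 371.64829954431775, 238.47330425276323], [0.0, 0.0, 1.0]]
gauge []
stand []
rack [([139.0, 417.0], 0.66, [533.0, 29.0])]
slot_1 [([115.0, 412.0], 0.92, [525.0, 57.0]), ([214.0, 407.0], 0.84, [523.0, -62.0]), ([164.0, 412.0], 0.81, [527.0, -1.0]), ([74.0, 421.0], 0.6, [536.0, 106.0])]
sleeve_a [([181.0, 323.0], 0.75, [423.0, -22.0]), ([117.0, 421.0], 0.7, [536.0, 55.0]), ([211.0, 408.0], 0.67, [525.0, -58.0]), ([72.0, 420.0], 0.61, [535.0, 109.0]), ([163.0, 412.0], 0.57, [527.0, -0.0]), ([380.0, 361.0], 0.46, [478.0, -309.0])]
reject_tray [([377.0, 361.0], 0.69, [479.0, -309.0])]
```

View pics/w1.png

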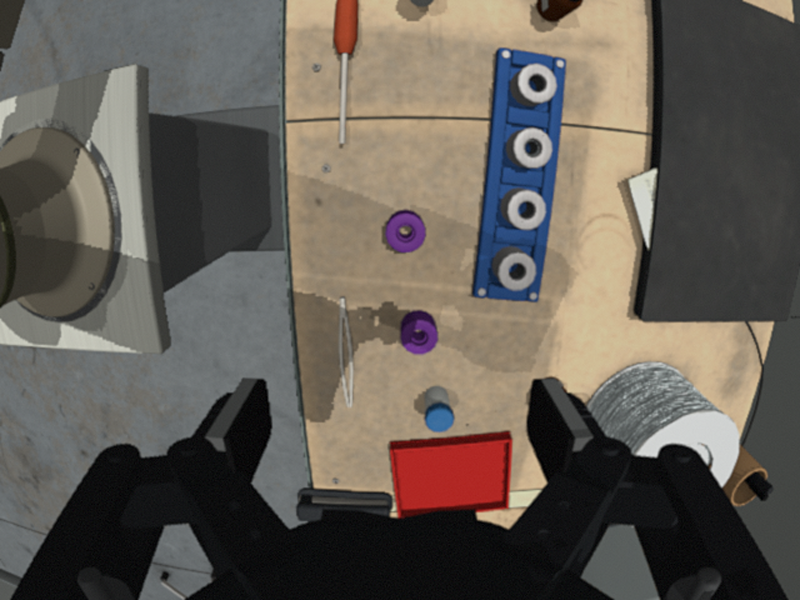

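The wrist view shows the rack at (520,175) with its four sleeve mouths at (537,84), (531,149), (525,210) and (516,272), and the tray at (450,475). I'll go above the gauge next.

```bash
python3 -c "
from h import *
print(rel([487,300,230],1.5708))"
```

```text
[ 0.8324  0.1717  0.2008  0.     -0.     -0.0011]
```

>>> jog_arm(series="0.832 0.172 0.2 0 0 0 1;0.832 0.172 0.2 0 0 0 1;0.832 0.172 0.2 0 0 0 1;0.832 0.172 0.2 0 0 0 1;0.832 0.172 0.2 0 0 0 1;0.832 0.172 0.2 0 0 0 0;0.832 0.172 0.2 0 0 0 0;0.832 0.172 0.2 0 0 0 0")

```text
time_s: 3.98
eef_pos: [487.1, 299.6, 230.4]
ee_rot: [0.0, 0.708, 0.707, -0.0]
force: [0.7, -1.5, 0.3]
grip_width: 0.504
grip_force: 0.0
```

```bash
python3 b.py w2.png
```

```text
[487.17624919 299.2588574  230.65417297] 1.5686417410037878 [486.88746668 375.93348105 354.38069364] [[1.0, -0.0, 0.0], [-0.0, -0.95, 0.3], [-0.0, -0.3, -0.95]] [[371.64829954431775, 0.0, 318.87524939053634], [0.0, 371.64829954431775, 238.47330425276323], [0.0, 0.0, 1.0]]
gauge [([193.0, 321.0], 0.71, [489.0, 312.0])]
stand [([188.0, 322.0], 0.93, [490.0, 316.0])]
rack [([411.0, 354.0], 0.62, [532.0, 32.0])]
slot_1 [([401.0, 354.0], 0.93, [531.0, 55.0]), ([370.0, 363.0], 0.6, [538.0, 104.0])]
sleeve_a [([403.0, 354.0], 0.71, [531.0, 52.0]), ([177.0, 224.0], 0.67, [395.0, 328.0]), ([370.0, 362.0], 0.66, [536.0, 105.0])]
reject_tray []
```

View pics/w2.png

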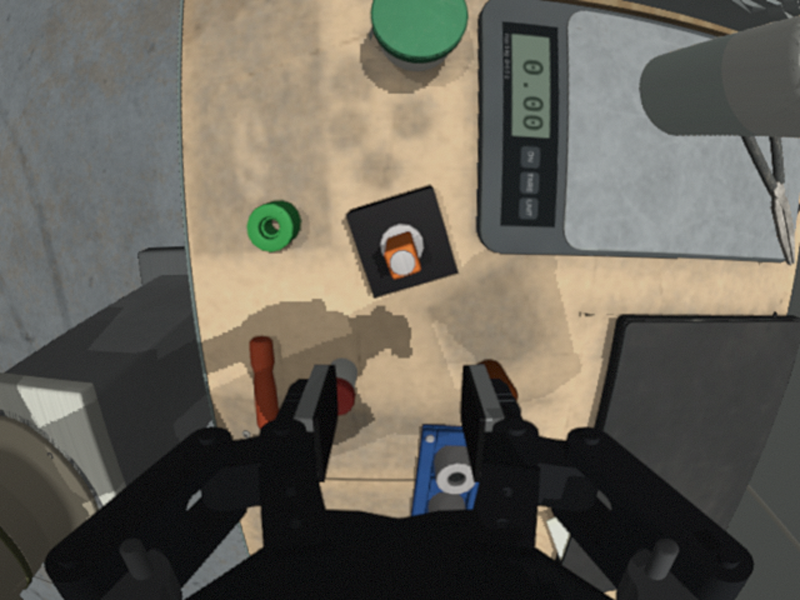

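The gauge is at (403,262) with its flange at (402,245), on the black stand at (403,242). The green look-alike at (273,226) is not it. I'll refine the pose with an enlarged crop.

```bash
cat > c.py <<'E'
from h import *
import pickle
p=pickle.load(open("w2.pkl","rb"));save(p,"g.png",(145,240,270,375),6)
for rc,z in(((209.6,322.4),91),((195,321.6),38)): print(z,atz(p,rc,z))
c=np.array([(147.5+1.5,344),(169,278),(237,299),(217,365)])
pts=np.array([atz(p,x,34)[:2] for x in c]);print("stand corners",pts.round(1).tolist(),pts.mean(0))
e=pts-np.roll(pts,1,0);print(np.degrees(np.arctan2(e[:,1],e[:,0])),np.hypot(*e.T))
t=cap("top");s=cap("scene")
for l in("gauge","stand"):
    o=[]
    for q in(p if 0 else cap("wrist"),t,s):
        m=mark_of(l,q)
        if m:o.append((q,m[0]["point"]))
    print(l,len(o),tri(o))
# sleeves from w1: top rings
q=pickle.load(open("w1.pkl","rb"));im=cv2.cvtColor(q["img"],cv2.COLOR_RGB2HSV)
for X in((536,108),(531,54),(528,-1),(525,-57)):
    r,cc=proj(q,[*X,38]).astype(int);B=im[r-22:r+22,cc-22:cc+22]
    m=((B[...,1]<40)&(B[...,2]>140)).astype(np.uint8)
    C=max(cv2.findContours(m,cv2.RETR_EXTERNAL,cv2.CHAIN_APPROX_NONE)[0],key=cv2.contourArea)
    el=cv2.fitEllipse(C);print(el, atz(q,(el[0][1]+r-22,el[0][0]+cc-22),38))
save(q,"r.png",(30,250,370,470),3)
E
python3 c.py
```

```text
91 [489.43517736 314.83444464  91.        ]
38 [489.23563275 315.52594817  38.        ]
stand corners [[508.4, 355.2], [451.5, 338.0], [468.9, 276.3], [528.1, 294.9]] [489.21804552 316.0995358 ]
[ 108.03833248 -163.17387561  -74.24849895   17.51481846] [63.40338534 59.50298888 64.14632166 62.05183784]
gauge 2 (array([486.36874246, 315.33733065,  13.69639328]), np.float64(3.820128882969093))
stand 3 (array([491.68567801, 317.26714622,   3.96427119]), np.float64(2.9080347191663756))
((22.46248435974121, 19.915756225585938), (27.84791374206543, 31.048126220703125), 137.89727783203125) [536.26041652 111.33509163  38.        ]
((23.998884201049805, 22.81431770324707), (28.877511978149414, 30.7514705657959), 155.16700744628906) [532.84813412  53.54513816  38.        ]
((23.04255485534668, 22.30455780029297), (28.708948135375977, 30.058731079101562), 5.942774295806885) [529.08769363  -1.04414802  38.        ]
((21.420318603515625, 22.525440216064453), (26.825057983398438, 28.156373977661133), 40.49685287475586) [523.39175387 -56.77716849  38.        ]
```

View pics/g.png

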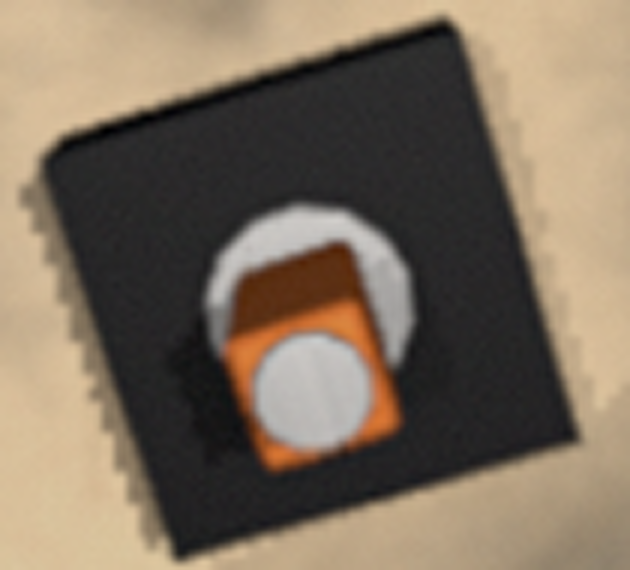

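```bash
python3 -c "
from h import *
print(rel([489.4,314.4,120],1.906),rel([489.4,314.4,65],1.906))"
```

```text
[ 0.036   0.0059  0.2757 -0.     -0.     -0.2143] [ 0.036   0.0059  0.4132 -0.     -0.     -0.2143]
```

>>> jog_arm(series="0.036 0.006 0.14 0 0 -0.107 0;0.036 0.006 0.276 0 0 -0.214 0;0.036 0.006 0.276 0 0 -0.214 0;0.036 0.006 0.35 0 0 -0.214 0;0.036 0.006 0.413 0 0 -0.214 0;0.036 0.006 0.413 0 0 -0.214 0;0.036 0.006 0.413 0 0 -0.214 -1;0.036 0.006 0.413 0 0 -0.214 -1;0.036 0.006 0.413 0 0 -0.214 -1;0.036 0.006 0.413 0 0 -0.214 -1;0.036 0.006 0.413 0 0 -0.214 -1", grip_force=40)

```text
time_s: 6.2
eef_pos: [490.5, 314.8, 67.4]
ee_rot: [0.001, 0.58, 0.815, 0.002]
force: [-1.0, -1.0, 7.7]
grip_width: 0.204
grip_force: 39.1
```

```bash
python3 -c "
from h import *
s=sense();print(s['eef_pos'],yaw(),s['force'],s['wrist_torque'],s['grip_width'])
print(rel([489.4,314.4,130],1.906),rel([500,140,160],1.5708+.0766))"
```

```text
[490.5323369  314.80632437  67.44240034] 1.9049191170941424 [-1.04542533 -0.97656782  7.65005674] [-0.17830662  0.22645879  0.00832213] 0.20440169212112683
[-0.000e+00 -2.400e-03 -1.564e-01  2.300e-03 -1.000e-04 -7.000e-04] [-4.206e-01 -1.201e-01 -2.319e-01  2.300e-03 -4.000e-04  1.639e-01]
```

```bash
cat >> h.py <<'E'
def relc(B,X):  # x,y,z,yaw base (commanded) -> target units
    a=B[3];d=np.array(X[:3])-B[:3];
    return np.round([(d[0]*np.cos(a)+d[1]*np.sin(a))/400,(d[0]*np.sin(a)-d[1]*np.cos(a))/400,-d[2]/400,(a-X[3])/(np.pi/2)],4)
E
python3 -c "
from h import *
print(relc([489.4,314.4,65,1.906],[475,10,180,1.6474]))"
```

```text
[-0.7068 -0.2843 -0.2875  0.1646]
```

>>> jog_arm(series="0 0 -0.05 0 0 0 -1;0 0 -0.15 0 0 0 -1;-0.1 -0.04 -0.288 0 0 0.08 -1;-0.707 -0.284 -0.288 0 0 0.165 -1;-0.707 -0.284 -0.288 0 0 0.165 -1;-0.707 -0.284 -0.288 0 0 0.165 -1;-0.707 -0.284 -0.288 0 0 0.165 -1;-0.707 -0.284 -0.288 0 0 0.165 -1;-0.707 -0.284 -0.288 0 0 0.165 -1;-0.707 -0.284 -0.288 0 0 0.165 -1")

```text
time_s: 7.45
eef_pos: [475.2, 11.1, 180.5]
ee_rot: [0.0, 0.679, 0.734, 0.0]
force: [0.1, 0.8, -1.6]
grip_width: 0.204
grip_force: 39.4
```

```bash
cat > d.py <<'E'
from h import *
import pickle
q=pickle.load(open("w1.pkl","rb"));p=cap("wrist");pickle.dump(p,open("w3.pkl","wb"));save(p,"w3.png",None,1.25)
s=sense();print(s["eef_pos"],yaw(s),s["ee_rot"],s["force"],s["grip_width"])
def ring(q,X,h):
    im=cv2.cvtColor(q["img"],cv2.COLOR_RGB2HSV);r,c=proj(q,[*X,38]).astype(int);B=im[r-h:r+h,c-h:c+h]
    m=((B[...,1]<40)&(B[...,2]>150)).astype(np.uint8)
    C,H=cv2.findContours(m,cv2.RETR_CCOMP,cv2.CHAIN_APPROX_NONE)
    i=max(range(len(C)),key=lambda i:cv2.contourArea(C[i]) if H[0,i,3]<0 else 0)
    k=[j for j in range(len(C)) if H[0,j,3]==i];k=max(k,key=lambda j:cv2.contourArea(C[j])) if k else None
    f=lambda c:(np.array(cv2.fitEllipse(c)[0][::-1])+[r-h,c0-h],cv2.fitEllipse(c)[1]);c0=c
    return f(C[i]),(f(C[k]) if k is not None and len(C[k])>5 else None)
for X in((536.3,111.3),(532.8,53.5),(529.1,-1),(523.4,-56.8)):
    a=ring(p,X,32);b=ring(q,X,22)
    print("outer",atz(p,a[0][0],38).round(1),np.round(a[0][1],1),"hole",a[1] and (atz(p,a[1][0],38).round(1),np.round(a[1][1],1)),"tri",np.round(tri([(p,a[0][0]),(q,b[0][0])])[0],1))
E
python3 d.py
```

```text
[475.12356134  11.26639712 180.40268409] 1.648015736567098 [-5.57939703e-05  6.79285398e-01  7.33874194e-01  1.08532861e-04] [-0.20480169  1.14019803 -1.93732284] 0.20414312443529609
outer [536.2 111.4  38. ] [44.  46.3] hole (array([536.4, 111.4,  38. ]), array([23.3, 24.4])) tri [536.2 111.4  38.2]
outer [532.9  53.9  38. ] [44.3 44.9] hole (array([533. ,  53.7,  38. ]), array([23.2, 24.2])) tri [533.2  53.7  36.7]
outer [529.1  -0.6  38. ] [39.2 41.6] hole (array([529.1,  -1. ,  38. ]), array([22.6, 24.9])) tri [529.7  -1.4  35.6]
outer [526.1 -53.8  38. ] [27.1 31.8] hole (array([536.7, -52.1,  38. ]), array([2.1, 3. ])) tri [526.9 -58.3  28.7]
```

View pics/w3.png

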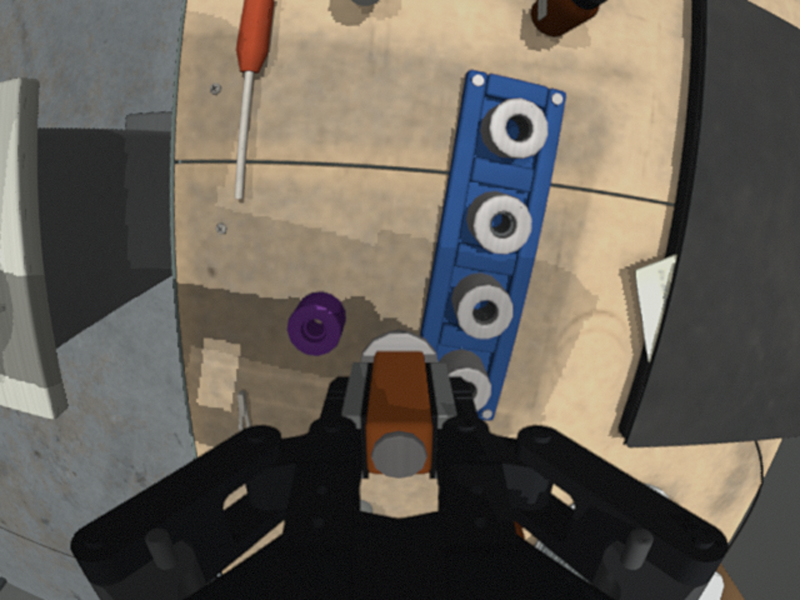

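The gauge is held square and centred: button at (399,455), flange at (398,345). The sleeve mouths are at (519,128), (503,222) and (486,310), and sleeve 4 is partly hidden at (470,385).

```bash
python3 -c "
from h import *
import pickle
p=pickle.load(open('w3.pkl','rb'));X=np.array([475.12,11.27,180.4]);a=1.648
im=cv2.cvtColor(p['img'],cv2.COLOR_RGB2HSV);B=im[330:400,280:360];m=((B[...,1]<60)&(B[...,2]>90)).astype(np.uint8)
C=max(cv2.findContours(m,0,1)[0],key=cv2.contourArea);e=cv2.fitEllipse(C);rc=(e[0][1]+330,e[0][0]+280);print(rc,e[1])
d=atz(p,rc,180.4+23.6)-X;print('button rel TCP along toolx,tooly',d[0]*np.cos(a)+d[1]*np.sin(a),d[0]*np.sin(a)-d[1]*np.cos(a))
B=[475,10,180,1.6474]
print(relc(B,[536.4,111.4,170,1.6474]),relc(B,[536.4,111.4,104,1.6474]),relc(B,[536.4,111.4,98,1.6474]))
"
```

```text
(365.9878120422363, 321.26737213134766) (32.91778564453125, 35.85037612915039)
button rel TCP along toolx,tooly 0.057133172111020585 0.5699580627318341
[0.241  0.1724 0.025  0.    ] [0.241  0.1724 0.19   0.    ] [0.241  0.1724 0.205  0.    ]
```

>>> jog_arm(series="0.12 0.086 0.025 0 0 0 -1;0.241 0.172 0.025 0 0 0 -1;0.241 0.172 0.06 0 0 0 -1;0.241 0.172 0.13 0 0 0 -1;0.241 0.172 0.18 0 0 0 -1;0.241 0.172 0.195 0 0 0 -1;0.241 0.172 0.2 0 0 0 -1;0.241 0.172 0.205 0 0 0 -1;0.241 0.172 0.21 0 0 0 -1;0.241 0.172 0.214 0 0 0 -1;0.241 0.172 0.218 0 0 0 -1;0.241 0.172 0.22 0 0 0 -1")

```text
time_s: 9.0
eef_pos: [536.4, 111.3, 92.2]
ee_rot: [-0.0, 0.68, 0.733, -0.0]
force: [-0.1, -0.6, -0.5]
grip_width: 0.209
grip_force: 39.8
```

```bash
cat > s.py <<'E'
from h import *
s=sense();print(s["time_s"],s["eef_pos"].round(2),round(yaw(s),4),s["force"].round(1),s["wrist_torque"].round(2),s["grip_width"].round(3))
E
python3 s.py
```

```text
Traceback (most recent call last):
  File "s.py", line 2, in <module>
    s=sense();print(s["time_s"],s["eef_pos"].round(2),round(yaw(s),4),s["force"].round(1),s["wrist_torque"].round(2),s["grip_width"].round(3))
                                                                                                                     ^^^^^^^^^^^^^^^^^^^^^
AttributeError: 'float' object has no attribute 'round'
```

>>> jog_arm(series="0 0 0.003 0 0 0 -1;0 0 0.006 0 0 0 -1;0 0 0.008 0 0 0 -1;0 0 0.01 0 0 0 -1;0 0 0.012 0 0 0 -1;0 0 0.014 0 0 0 -1;0 0 0.014 0 0 0 -1")

```text
time_s: 9.88
eef_pos: [536.4, 111.3, 86.6]
ee_rot: [-0.0, 0.68, 0.733, -0.0]
force: [0.3, -0.2, -2.1]
grip_width: 0.207
grip_force: 39.8
```

```bash
python3 -c "
from h import *
B=[536.4,111.4,86.4,1.6474]
print(relc(B,[533,53.7,92,1.6474]))
print(relc([533,53.7,86.4,1.6474],[529.1,-1,92,1.6474]))
print(relc([529.1,-1,86.4,1.6474],[523.4,-56.8,92,1.6474]))
"
```

```text
[-0.1432 -0.0195 -0.014   0.    ]
[-0.1356 -0.0202 -0.014   0.    ]
[-0.138  -0.0249 -0.014   0.    ]
```

>>> jog_arm(series="0 0 0.008 0 0 0 -1;0 0 0.016 0 0 0 -1;0 0 0.023 0 0 0 -1;0 0 0.027 0 0 0 -1;0 0 0.027 0 0 0 -1")

```text
time_s: 10.5
eef_pos: [536.4, 111.3, 75.8]
ee_rot: [-0.0, 0.68, 0.733, -0.0]
force: [-0.6, 0.5, -1.3]
grip_width: 0.21
grip_force: 39.8
```

Sleeve 1 is good: the tip went 19 mm down with no load. On to sleeve 2.

>>> jog_arm(series="0 0 -0.03 0 0 0 -1;0 0 -0.08 0 0 0 -1;-0.03 -0.004 -0.1 0 0 0 -1;-0.143 -0.0195 -0.1 0 0 0 -1;-0.143 -0.0195 -0.095 0 0 0 -1;-0.143 -0.0195 -0.07 0 0 0 -1;-0.143 -0.0195 -0.058 0 0 0 -1;-0.143 -0.0195 -0.052 0 0 0 -1;-0.143 -0.0195 -0.046 0 0 0 -1;-0.143 -0.0195 -0.041 0 0 0 -1;-0.143 -0.0195 -0.041 0 0 0 -1")

```text
time_s: 11.88
eef_pos: [532.9, 53.7, 92.2]
ee_rot: [-0.0, 0.68, 0.733, -0.0]
force: [-0.1, 0.4, -2.0]
grip_width: 0.205
grip_force: 39.8
```

>>> jog_arm(series="0 0 0.003 0 0 0 -1;0 0 0.006 0 0 0 -1;0 0 0.008 0 0 0 -1;0 0 0.01 0 0 0 -1;0 0 0.012 0 0 0 -1;0 0 0.014 0 0 0 -1;0 0 0.014 0 0 0 -1")

```text
time_s: 12.75
eef_pos: [533.3, 53.7, 89.2]
ee_rot: [0.001, 0.68, 0.733, 0.0]
force: [-8.9, 0.3, 23.9]
grip_width: 0.206
grip_force: 43.2
```

Sleeve 2 is tight: it stopped at tip z ≈ 32, right at the shoulder depth. On to sleeve 3.

>>> jog_arm(series="0 0 -0.01 0 0 0 -1;0 0 -0.05 0 0 0 -1;-0.03 -0.004 -0.073 0 0 0 -1;-0.136 -0.02 -0.073 0 0 0 -1;-0.136 -0.02 -0.068 0 0 0 -1;-0.136 -0.02 -0.043 0 0 0 -1;-0.136 -0.02 -0.031 0 0 0 -1;-0.136 -0.02 -0.025 0 0 0 -1;-0.136 -0.02 -0.019 0 0 0 -1;-0.136 -0.02 -0.014 0 0 0 -1;-0.136 -0.02 -0.014 0 0 0 -1")

```text
time_s: 14.12
eef_pos: [529.1, -1.1, 92.2]
ee_rot: [-0.0, 0.68, 0.733, -0.0]
force: [0.2, -0.2, -1.6]
grip_width: 0.205
grip_force: 39.8
```

>>> jog_arm(series="0 0 0.003 0 0 0 -1;0 0 0.006 0 0 0 -1;0 0 0.008 0 0 0 -1;0 0 0.01 0 0 0 -1;0 0 0.012 0 0 0 -1;0 0 0.012 0 0 0 -1")

```text
time_s: 14.88
eef_pos: [529.1, -1.2, 87.4]
ee_rot: [-0.0, 0.68, 0.733, -0.0]
force: [0.6, -0.4, -1.2]
grip_width: 0.203
grip_force: 39.8
```

>>> jog_arm(series="0 0 0.008 0 0 0 -1;0 0 0.016 0 0 0 -1;0 0 0.023 0 0 0 -1;0 0 0.029 0 0 0 -1;0 0 0.029 0 0 0 -1")

```text
time_s: 15.5
eef_pos: [529.0, -1.2, 75.7]
ee_rot: [-0.0, 0.68, 0.733, -0.0]
force: [0.5, 0.2, -2.0]
grip_width: 0.203
grip_force: 39.8
```

```bash
python3 -c "
from h import *
B=[529.1,-1,75.6,1.6474]
print(relc(B,[475,-55,160,1.6474]))
print(relc([475,-55,160,1.6474],[523.4,-56.8,92,1.6474]))
"
```

```text
[-0.1243 -0.1452 -0.211   0.    ]
[-0.0137  0.1203  0.17    0.    ]
```

Sleeve 3 is good. I'll take a better look at sleeve 4.

>>> jog_arm(series="0 0 -0.03 0 0 0 -1;0 0 -0.1 0 0 0 -1;-0.124 -0.145 -0.211 0 0 0 -1;-0.124 -0.145 -0.211 0 0 0 -1;-0.124 -0.145 -0.211 0 0 0 -1;-0.124 -0.145 -0.211 0 0 0 -1")

```text
time_s: 16.25
eef_pos: [475.3, -54.7, 160.3]
ee_rot: [0.0, 0.68, 0.733, 0.0]
force: [-0.0, 0.1, -0.8]
grip_width: 0.203
grip_force: 40.0
```

```bash
sed -i 's/"w3.pkl","wb"/"w4.pkl","wb"/;s/"w3.png"/"w4.png"/;s/^for X.*/for X in((529.1,-1),(524.4,-56.8)):/' d.py; python3 d.py
```

```text
[475.28885179 -54.48639329 160.01593354] 1.646926492383302 [-2.33340558e-04  6.79684944e-01  7.33504139e-01 -1.32387086e-05] [ 0.07162635 -0.01077318 -1.11652511] 0.20655575952529903
outer [528.9  -1.1  38. ] [48.  48.8] hole (array([529.1,  -1.2,  38. ]), array([25.3, 26.1])) tri [528.5  -0.9  39.8]
outer [523.4 -56.2  38. ] [42.6 44.9] hole (array([523.4, -56.8,  38. ]), array([24.9, 27. ])) tri [522.4 -55.   41.5]
```

>>> jog_arm(series="-0.0137 0.1203 0.0 0 0 0 -1;-0.0137 0.1203 0.05 0 0 0 -1;-0.0137 0.1203 0.12 0 0 0 -1;-0.0137 0.1203 0.145 0 0 0 -1;-0.0137 0.1203 0.153 0 0 0 -1;-0.0137 0.1203 0.159 0 0 0 -1;-0.0137 0.1203 0.165 0 0 0 -1;-0.0137 0.1203 0.17 0 0 0 -1;-0.0137 0.1203 0.17 0 0 0 -1")

```text
time_s: 17.42
eef_pos: [523.4, -56.9, 92.3]
ee_rot: [0.0, 0.68, 0.733, 0.0]
force: [-0.3, 0.3, -1.5]
grip_width: 0.204
grip_force: 40.1
```

>>> jog_arm(series="0 0 0.003 0 0 0 -1;0 0 0.006 0 0 0 -1;0 0 0.008 0 0 0 -1;0 0 0.01 0 0 0 -1;0 0 0.012 0 0 0 -1;0 0 0.012 0 0 0 -1")

```text
time_s: 18.18
eef_pos: [523.4, -56.8, 87.4]
ee_rot: [-0.0, 0.68, 0.733, -0.0]
force: [-0.1, -1.0, -1.5]
grip_width: 0.205
grip_force: 40.1
```

```bash
python3 -c "
from h import *
B=[523.4,-56.8,87.2,1.6474]
print(relc(B,[489.4,314.4,140,1.906]))"
```

```text
[ 0.9318 -0.0137 -0.132  -0.1646]
```

>>> jog_arm(series="0 0 0.008 0 0 0 -1;0 0 0.016 0 0 0 -1;0 0 0.023 0 0 0 -1;0 0 0.029 0 0 0 -1;0 0 0.029 0 0 0 -1")

```text
time_s: 18.8
eef_pos: [523.3, -56.8, 75.7]
ee_rot: [-0.0, 0.68, 0.733, -0.0]
force: [0.3, -0.0, -1.1]
grip_width: 0.207
grip_force: 40.1
```

```bash
python3 -c "
from h import *
B=[523.4,-56.8,75.6,1.6474]
print(relc(B,[489.6,315,175,1.906]))"
```

```text
[ 0.9332 -0.0131 -0.2485 -0.1646]
```

Sleeves 1, 3 and 4 are good and sleeve 2 is tight. I'll return the gauge to its stand.

>>> jog_arm(series="0 0 -0.03 0 0 0 -1;0 0 -0.1 0 0 0 -1;0 0 -0.22 0 0 0 -1;0.15 -0.002 -0.248 0 0 -0.05 -1;0.933 -0.013 -0.248 0 0 -0.165 -1;0.933 -0.013 -0.248 0 0 -0.165 -1;0.933 -0.013 -0.248 0 0 -0.165 -1;0.933 -0.013 -0.248 0 0 -0.165 -1;0.933 -0.013 -0.248 0 0 -0.165 -1;0.933 -0.013 -0.248 0 0 -0.165 -1;0.933 -0.013 -0.248 0 0 -0.165 -1;0.933 -0.013 -0.248 0 0 -0.165 -1")

```text
time_s: 20.3
eef_pos: [490.4, 313.8, 175.5]
ee_rot: [0.0, 0.58, 0.815, 0.0]
force: [0.4, 0.6, -1.5]
grip_width: 0.203
grip_force: 40.1
```

```bash
python3 -c "
from h import *
s=sense();print(s['eef_pos'],yaw(s),s['force'])
p=cap('wrist');save(p,'w5.png',None,1.25)"
```

```text
[490.4187411  313.76668032 175.51187593] 1.9039152201899532 [ 0.39257028  0.5948027  -1.54415181]
```

View pics/w5.png

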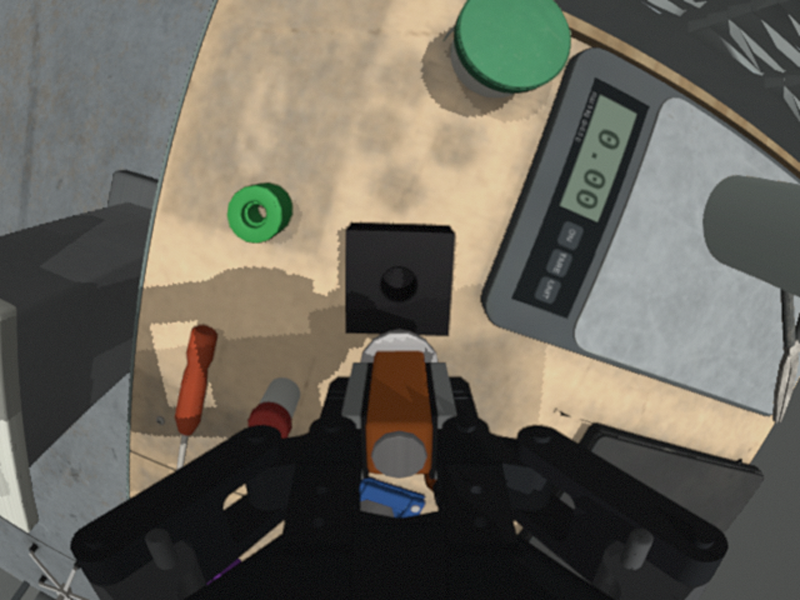

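The hole is at (399,285), and the gauge is still square in the grip.

```bash
cat > e.py <<'E'
from h import *
p=cap("wrist");s=sense()
h=atz(p,(228.0,319.2),34);print(h,s["eef_pos"])
B=[489.6,315,175,1.906];print(relc(B,[h[0],h[1],67,1.906]))
E
python3 e.py
```

```text
[490.10650862 314.60831882  34.        ] [490.46207704 313.85303272 175.41215421]
[-0.0013  0.0009  0.27    0.    ]
```

>>> jog_arm(series="0 0 0.08 0 0 0 -1;0 0 0.16 0 0 0 -1;0 0 0.19 0 0 0 -1;0 0 0.2 0 0 0 -1;0 0 0.21 0 0 0 -1;0 0 0.22 0 0 0 -1;0 0 0.235 0 0 0 -1;0 0 0.25 0 0 0 -1;0 0 0.26 0 0 0 -1;0 0 0.265 0 0 0 -1;0 0 0.269 0 0 0 -1;0 0 0.269 0 0 0 -1")

```text
time_s: 21.9
eef_pos: [490.1, 314.9, 67.6]
ee_rot: [0.0, 0.579, 0.815, 0.0]
force: [-1.1, -1.2, -1.0]
grip_width: 0.206
grip_force: 40.2
```

>>> jog_arm(series="0 0 0.002 0 0 0 -1;0 0 0.002 0 0 0 -1;0 0 0.002 0 0 0 -0.1;0 0 0.002 0 0 0 -0.1;0 0 0.002 0 0 0 -0.1;0 0 -0.05 0 0 0 -0.1;0 0 -0.15 0 0 0 -0.1;0 0 -0.26 0 0 0 -0.1;0 0 -0.26 0 0 0 -0.1")

```text
time_s: 23.02
eef_pos: [491.3, 315.5, 174.8]
ee_rot: [0.002, 0.579, 0.815, 0.003]
force: [0.2, -0.4, -1.1]
grip_width: 0.449
grip_force: 0.0
```

```bash
cat > f.py <<'E'
from h import *
p=cap("wrist");s=sense();print(s["eef_pos"],yaw(s))
save(p,"w6.png",(100,400,180,480),2)
B=[489.6,315,171.4,1.906]
print(relc(B,[533,53.7,130,1.6474]),relc(B,[533,53.7,36,1.6474]))
t=cap("top")
print([np.round(atz(t,m["point"],0)) for m in mark_of("reject_tray",t)],[np.round(atz(t,m["point"],10),1) for m in mark_of("gauge",p)])
E
python3 f.py
```

```text
[490.38047928 315.06412386 172.48886695] 1.9055773464688908
[-0.6526 -0.1124  0.1035  0.1646] [-0.6526 -0.1124  0.3385  0.1646]
[array([ 473., -319.,    0.])] [array([558.7,  22.2,  10. ])]
```

View pics/w6.png

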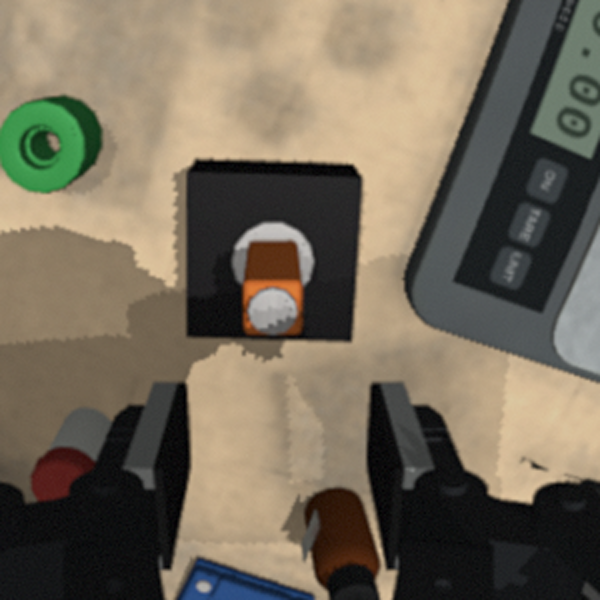

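The gauge is upright and seated at (272,280). Next is tight sleeve 2.

>>> jog_arm(series="-0.653 -0.112 0 0 0 0.165 0.3;-0.653 -0.112 0 0 0 0.165 0.3;-0.653 -0.112 0 0 0 0.165 0.3;-0.653 -0.112 0.05 0 0 0.165 0.3;-0.653 -0.112 0.1 0 0 0.165 0.3;-0.653 -0.112 0.18 0 0 0.165 0.3;-0.653 -0.112 0.18 0 0 0.165 0.3")

```text
time_s: 24.1
eef_pos: [531.9, 53.4, 97.0]
ee_rot: [-0.003, 0.68, 0.733, -0.002]
force: [0.1, 0.3, 0.6]
grip_width: 0.653
grip_force: 0.0
```

```bash
sed -i 's/"w4.pkl","wb"/"w7.pkl","wb"/;s/"w4.png"/"w7.png"/;s/^for X.*/for X in((533,53.7),):/;s/p,X,32/p,X,45/' d.py; python3 d.py
```

```text
[532.98033527  53.5817864   98.73984759] 1.6464025799901518 [-0.00111453  0.6798762   0.73332563 -0.00079468] [-0.11537544 -0.35848289  0.41041014] 0.6504368031426498
outer [532.6  57.3  38. ] [43.9 57.8] hole (array([542.3,  65.2,  38. ]), array([3. , 4.1])) tri [533.7  54.3  32. ]
```

View pics/w7.png

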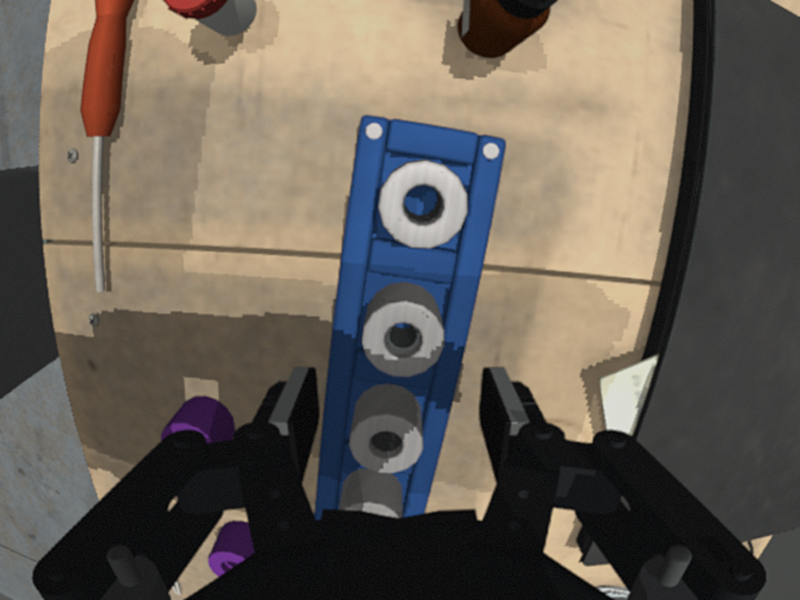

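The second sleeve, at (403,336), lies right below the jaws, and sleeve 1 at (423,203) shows its through bore.

>>> jog_arm(series="0 0 0.07 0 0 0 0.3;0 0 0.13 0 0 0 0.3;0 0 0.153 0 0 0 0.3;0 0 0.153 0 0 0 0.3;0 0 0.153 0 0 0 -1;0 0 0.153 0 0 0 -1;0 0 0.153 0 0 0 -1;0 0 0.153 0 0 0 -1;0 0 0.153 0 0 0 -1", grip_force=40)

```text
time_s: 25.28
eef_pos: [534.2, 53.5, 39.7]
ee_rot: [0.001, 0.68, 0.733, 0.001]
force: [-1.2, 1.5, 6.2]
grip_width: 0.403
grip_force: 39.7
```

```bash
python3 -c "
from h import *
B=[533,53.7,38.2,1.6474]
print(relc(B,[474,-311,165,1.6474]))"
```

```text
[-0.8978 -0.2168 -0.317   0.    ]
```

>>> jog_arm(series="0 0 -0.02 0 0 0 -1;0 0 -0.08 0 0 0 -1;0 0 -0.2 0 0 0 -1;0 0 -0.317 0 0 0 -1;-0.898 -0.217 -0.317 0 0 0 -1;-0.898 -0.217 -0.317 0 0 0 -1;-0.898 -0.217 -0.317 0 0 0 -1;-0.898 -0.217 -0.317 0 0 0 -1;-0.898 -0.217 -0.317 0 0 0 -1;-0.898 -0.217 -0.317 0 0 0 -1;-0.898 -0.217 -0.317 0 0 0 -1;-0.898 -0.217 -0.317 0 0 0 -1")

```text
time_s: 26.78
eef_pos: [474.0, -310.8, 165.3]
ee_rot: [-0.0, 0.68, 0.733, 0.0]
force: [0.2, 0.6, -1.4]
grip_width: 0.399
grip_force: 40.2
```

```bash
python3 -c "
from h import *
s=sense();print(s['eef_pos'],s['grip_width'])
for n in('top','wrist','scene'):
    p=cap(n)
    print(n,[(np.round(atz(p,m['point'],0)),round(m['confidence'],2)) for m in mark_of('reject_tray',p)])
    if n=='wrist':
        save(p,'w8.png',None,1.25)
        m=((p['img'][...,0]>120)&(p['img'][...,1]<40)).astype(np.uint8)
        C=max(cv2.findContours(m,0,2)[0],key=cv2.contourArea);P=np.array([atz(p,(c[0][1],c[0][0]),18)[:2] for c in C]);print(P.min(0),P.max(0))"
```

```text
[ 473.98973266 -310.84667091  165.29698103] 0.3985723629181948
top [(array([537.,  33.,   0.]), 0.16)]
wrist [(array([ 479., -308.,    0.]), 0.89)]
[ 416.58183389 -357.78333174] [ 457.86496996 -306.58921767]
scene [(array([ 475., -308.,    0.]), 0.77), (array([371., 147.,   0.]), 0.52)]
```

View pics/w8.png

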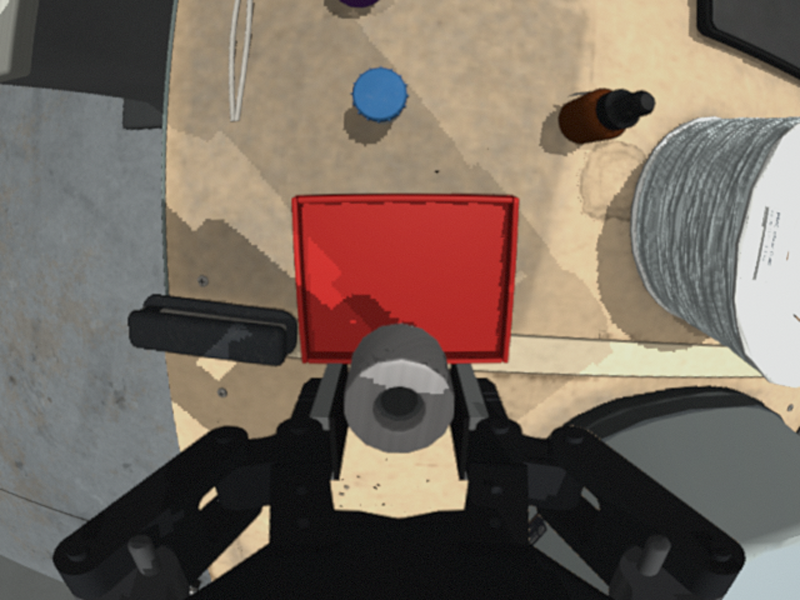

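The tray is at (405,280), directly under the held sleeve at (399,400), with clear room around it.

>>> jog_arm(series="0 0 0.12 0 0 0 -1;0 0 0.22 0 0 0 -1;0 0 0.27 0 0 0 -1;0 0 0.295 0 0 0 -1;0 0 0.305 0 0 0 -1;0 0 0.312 0 0 0 -1;0 0 0.317 0 0 0 -1;0 0 0.319 0 0 0 -1;0 0 0.319 0 0 0 -1")

```text
time_s: 28.2
eef_pos: [474.2, -311.3, 37.8]
ee_rot: [0.0, 0.68, 0.733, 0.0]
force: [0.2, 0.7, -0.2]
grip_width: 0.404
grip_force: 40.3
```

>>> jog_arm(series="0 0 0.001 0 0 0 -1;0 0 0.001 0 0 0 0;0 0 0.001 0 0 0 0;0 0 0.001 0 0 0 0.1;0 0 -0.03 0 0 0 0.1;0 0 -0.1 0 0 0 0.1;0 0 -0.3 0 0 0 0.1;0 0 -0.38 0 0 0 0.1;0 0 -0.38 0 0 0 0.1;0 0 -0.38 0 0 0 0.1")

```text
time_s: 29.45
eef_pos: [473.9, -311.0, 189.3]
ee_rot: [-0.0, 0.68, 0.733, 0.0]
force: [0.0, 0.3, -0.5]
grip_width: 0.55
grip_force: 0.0
```

```bash
python3 -c "
from h import *
p=cap('wrist');t=cap('scene');print(sense()['eef_pos'])
save({'img':np.vstack([p['img'][100:400,120:520],t['img'][120:420,180:580]])},'fin.png',None,1)"
```

```text
[ 473.69020792 -310.87679701  188.39228974]
```

View pics/fin.png

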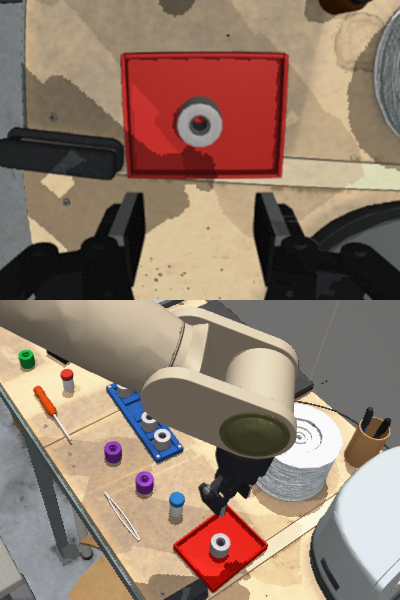

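The reject stands upright in the tray at (200,122) in the wrist view, the good sleeves are still in the rack, and the jaws are clear.

```bash
python3 -c "
from h import *
print(finish_job())"
```

```text
the job is handed in; nothing more can be done
None
```

I handed the job in at about 29.5 s: sleeve 2 (second from the left) was tight and now stands upright in the red tray, sleeves 1, 3 and 4 were good and stay in their cells, and the gauge is back upright in its stand.

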